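# Shut and lock the key cubby on the hall shelf

## Robot

A 6-joint arm with a two-finger parallel gripper is mounted at the origin on the work surface. World frame = base frame: x ahead of the robot, y to its left, z up, the work surface at z = 0. Lengths are in m, angles in degrees, forces in N, time in s.
With the tool pointing down it reaches from about 0.4 to 0.825 m from the base axis. Payload 7 kg.
Tool frame: the origin (TCP) lies on the centre line of the jaws, within the pads' length; the fingertips stand 19 mm ahead of it and the grasp point (between the pads) is the TCP; z points along the fingers, y is the line along which they close (so a half turn about z gives the same grasp; the last joint's range is limited). The gripper opens to 88 mm and grips with 3 to 60 N. Pads are 19 mm wide; open, the fingers measure 130 mm over their backs; the gripper's body (78 mm by 193 mm) begins 47 mm behind the grasp point.
Start: joints at [84.975, 20.546, 0.682, 0, -70.136, -16.507], TCP at [0.248, 0.628, 0.211] pointing down, gripper open.
Joint ranges: [-176.03, 176.03], [-82.01, 121.73], [-58.28, 71.71], [-173.87, 95.51], [-174.79, -0.11], [-173.66, 173.66]. Speed limits (degrees/s): [136.94, 136.94, 172.46, 180, 180, 180].

## Interface

Orientations are given as [roll, pitch, yaw] about the fixed x, y, z axes, in that order (R = Rz(yaw) Ry(pitch) Rx(roll)).
In Python, from plant import ctrl gives the robot as it stands.
- The arm moves only by the tool move_arm, never from a script. Its argument "motion" is a list of rows, each a list of 3 entries, a list of its own where there are three numbers: the shift along the tool's x, y, z in mm, then the turn, a rotation vector about the tool's x, y, z in degrees, then the closure, from 0 (fully open) to 1 (shut). A call has 1 to 10 rows; each row is the pose to reach, as a shift and turn from the pose commanded when the call began, along the tool's axes at that moment; what a row does not reach only later rows make up. A row lasts 1/12 s, in which the tool goes at most 41.7 mm and 7.16 degrees, less where a joint would pass 70% of its speed; a pose out of reach is approached as far as the arm can. A call with a gripper value outside its range is refused whole. The fingers move at their own pace and stop on an object; the grip force is fixed at half the most. Time passes only in rows, so rows that repeat a pose let the fingers close. It gives the time, the measured TCP pose, the force, the opening and the grip force at its end, in the units of the state.
- ctrl.get_obs(): the state, without advancing time (a new reading comes with each control period).
- ctrl.snapshot(name): name is "side" or "top"; returns a dict with "color" (480x640x3 uint8, blue, green, red), "camera_matrix" (3x3 intrinsics, pixels), "k1" (the pictures are not rectified: a ray, as slopes to the right and down, at radius r is drawn at 1 + k1 r^2 times it, then the intrinsics apply), "cam_to_world" (4x4, takes a point from camera to world coordinates). Camera axes: x right, y up, looking along -z (the intrinsics and any distortion apply to the point x, -y, -z); pixel columns grow to the right and rows downward; lengths in m; the calibration is good to about 2 mm. A picture is of the moment at which its call begins. There is no depth.
- ctrl.close_job(): hands the job in; it is judged then, once.
The state is a dict: "clock": time; "joint_pos": joint angles; "qvel": joint speeds; "tau": joint torques, N m; "tool_pos": TCP position; "orientation": TCP orientation; "force": force on the tool from outside, world axes, zero at the start; "moment": the same for the moment, N m; "opening": finger opening in m; "gripper_force": force on a finger pad.
Only numpy, scipy, OpenCV 4.12 (cv2) and the standard library are available. Lean on these libraries where they do the work, as an engineer would, in place of code of your own. Each camera call takes 0.05 s, during which the arm holds its last target. There are 200 camera calls.

## Task

Lock up the key cubby on the sloping front of the key shelf: slide its smoked glass panel fully shut without ramming it, then swing the steel hasp over the turn-piece and press it down, firmly but not hard, until it snaps flat under its spring catch, and then turn the turn-piece clockwise a quarter turn until it clicks crosswise over the hasp. Leave the other things on the shelf and table where they are.

Things in the scene. Friction and masses are not known exactly. Their poses are not given: they have to be found in the camera images.
- case: Key shelf, fixed: a white tray 490 mm wide whose face slopes 30 degrees, rising away from the robot; behind it a smoked glass deck, top 144.5 mm up. Origin: mid underside, on the table; x away from the robot, y along the width, z up. Face centre at (-15.4, 0, 95) mm; face 170 mm long up the slope; on its +y part a catch plate is raised 10 mm.
- panel_handle (a point): Top centre of the panel's handle, a steel ridge 70 mm long up the slope, 12 mm thick (along y), 26 mm tall; 35 mm above the face (panel surface: 9 mm). Axes = face axes: x up the slope, y along the width the way the panel closes, z straight out of the face (30 degrees from vertical, leaning to the robot). The smoked glass panel is 150 mm wide, 144 mm up the slope.
- panel (a joint): Panel travel along y in m: 0 = fully shut against a hard stop, grows as it opens (to -y), starts at 0.045 to 0.085. Stays where left; about 2.5 N of friction. It is glass: more than 45 N from the fingers on it or on the hasp it carries breaks it.
- hasp_hinge (a point): Middle of the hasp's hinge pin, on the panel's leading (+y) edge, 15.5 mm above the face; moves with the panel. Panel shut, it lies 80 mm before the turn-piece axis along the face's y. The pin runs up the slope. The point turns with the hasp: y along the strap to its free end, x along the pin.
- hasp_tab (a point): Point on the hasp's solid end tab, 138 mm from the pin, mid width, on the side that is outside when shut (point z points out of that side; turns with the hasp). The hasp: a flat steel strap 155 mm long, 48 wide, 5 thick, pin at mid thickness, with a slot 22 mm wide from 40 to 122 mm from the pin for the turn-piece; the tab spans 122 to 155 mm with an 8 mm roll on its up-slope edge.
- hasp (a joint): Hasp angle in rad: 0 = shut, flat (strap top 18 mm above the face), the tab's up-slope edge under a sprung steel nose on the plate (top 36 mm above the face); 1.57 = straight out of the face; starts at 1.4 to 1.75; free end swings to +y to close. Stiff hinge (about 1 N at the tab), stays where left. From 0.1 rad down the nose resists with 5 to 10 N at the tab, then it snaps to 0.
- turnpiece_grip (a point): Grip point on the axis of the turn-piece, 41 mm above the face: a steel bar 64 mm long, 14 mm thick, from 24 to 54 mm above the face, on a neck, turning about the face's normal. The point turns with the bar: its y runs along the bar's length, its z out of the face.
- turnpiece (a joint): Turn-piece angle in rad: 0 = bar in line with the hasp's slot (along the width), grows clockwise as seen looking onto the face, 1.57 = bar across the slot (along the slope). Ball detent: resists from 0.87 rad (about 0.15 N m), springs back if let go before 1.21, past that it clicks on to about 1.55. At most 1.6.
- bowl: Stainless steel bowl, 110 mm across, 50 mm high, on the glass deck; leave alone. Origin: centre of its underside.
- bike_bell: Blue plastic bike bell, 60 mm across, 42 mm high, on the glass deck; leave alone. Origin: centre of its underside.
- hairbrush: Wooden hairbrush, 205 mm long, 32 mm high, lying on the table; leave alone. Origin: under its middle.
- torch: Aluminium pocket torch, 125 mm long, 38 mm high, lying on the table; leave alone. Origin: under its middle.
- glasses_case: Black spectacles case, 160 x 60 x 38 mm, on the table; leave alone. Origin: centre of its underside.
- polish_tin: Flat round tin, 72 mm across, 28 mm high, on the table; leave alone. Origin: centre of its underside.

How it is judged:
By the outcome, as a careful person would: the job done as asked, in the order asked, and still so for the second after the job is handed in, with the robot touching nothing.
It also fails if it takes over 64 s, if anything falls off the work surface, if the arm or the gripper's body presses on something with over 40 N, if the wrist force passes 120 N, or if a joint passes its speed limit or range.

## Working session

There is one attempt and no reset: what is moved stays moved. The work goes in short steps, Python scripts to look and compute and a tool call to move; the robot and the scene stay as the last step left them, time stands still between calls to the robot, and variables do not carry over. Pictures are saved under pics/ and viewed, at most 10 in all, crops included, and the job is handed in when it is done.

Besides the shell and the picture viewer there is one more tool, called after "Emit:" in YAML: its name, and indented under it one key for each argument. move_arm: Moves the arm, as the interface text tells. Its arguments: {"type":"object","properties":{"motion":{"type":"array"}},"required":["motion"]}

```bash
mkdir -p pics
cat > h.py <<'E'
import numpy as np, cv2
from scipy.spatial.transform import Rotation as Rn
from plant import ctrl
def snap(n,f=None):
    s=ctrl.snapshot(n)
    if f: cv2.imwrite('pics/'+f,s['color'])
    return s
def ray(s,u,v):
    K=s['camera_matrix'];T=np.array(s['cam_to_world'])
    p=cv2.undistortPoints(np.array([[[u,v]]],float),np.array(K),np.array([s['k1'],0,0,0.]))[0,0]
    d=T[:3,:3]@np.array([p[0],-p[1],-1]);return T[:3,3],d/np.linalg.norm(d)
def plane(s,u,v,p0,n):
    o,d=ray(s,u,v);return o+d*(np.dot(np.subtract(p0,o),n)/np.dot(d,n))
def onz(s,u,v,z): return plane(s,u,v,[0,0,z],[0,0,1])
def two(a,pa,b,pb):
    o1,d1=ray(a,*pa);o2,d2=ray(b,*pb)
    t=np.linalg.lstsq(np.c_[d1,-d2],o2-o1,rcond=None)[0]
    x,y=o1+d1*t[0],o2+d2*t[1];return (x+y)/2,np.linalg.norm(x-y)
def proj(s,P):
    T=np.array(s['cam_to_world']);q=T[:3,:3].T@(np.array(P,float)-T[:3,3])
    a=np.array([q[0]/-q[2],-q[1]/-q[2]]);a=a*(1+s['k1']*(a@a));K=np.array(s['camera_matrix'])
    return (K[0,0]*a[0]+K[0,2],K[1,1]*a[1]+K[1,2])
E
python3 - <<'E'
from h import *
for n in('top','side'):
    s=snap(n,n+'0.png');print(n,np.round(s['cam_to_world'],3),s['camera_matrix'],s['k1'])
print(ctrl.get_obs())
E
```

```text
top [[-0.01   0.986 -0.164  0.382]
 [-1.    -0.005  0.031  0.005]
 [ 0.029  0.164  0.986  1.16 ]
 [ 0.     0.     0.     1.   ]] [[434.11842312   0.         324.12021152]
 [  0.         434.11842312 243.74024128]
 [  0.           0.           1.        ]] -0.08395586976140973
side [[ 0.989  0.07  -0.129  0.361]
 [-0.145  0.592 -0.792 -1.094]
 [ 0.021  0.803  0.596  0.953]
 [ 0.     0.     0.     1.   ]] [[612.89899035   0.         319.93299471]
 [  0.         612.89899035 238.20405679]
 [  0.           0.           1.        ]] -6.0455659134589286e-05
{'clock': 0.1, 'joint_pos': array([ 8.49761220e+01,  2.05874538e+01,  6.39194011e-01, -1.83713859e-02,
       -7.01371640e+01, -1.65070548e+01]), 'qvel': array([ 0.06240234, -0.08792727,  0.03021727,  0.14244241,  0.02709862,
       -0.03560514]), 'tau': array([-4.31723483e-04, -5.84161699e+01,  2.93751490e+01,  7.01565027e+00,
        1.01857900e-02, -4.37059907e-05]), 'tool_pos': array([0.24757903, 0.62745163, 0.21051433]), 'orientation': array([ 1.79913189e+02, -7.71463490e-03, -2.15371819e+01]), 'force': array([ 0.38665635,  0.5157262 , -1.11552892]), 'moment': array([0.02500322, 0.04219014, 0.00613623]), 'gripper_force': 0.0, 'opening': 0.08759032881600352}
```

View pics/top0.png

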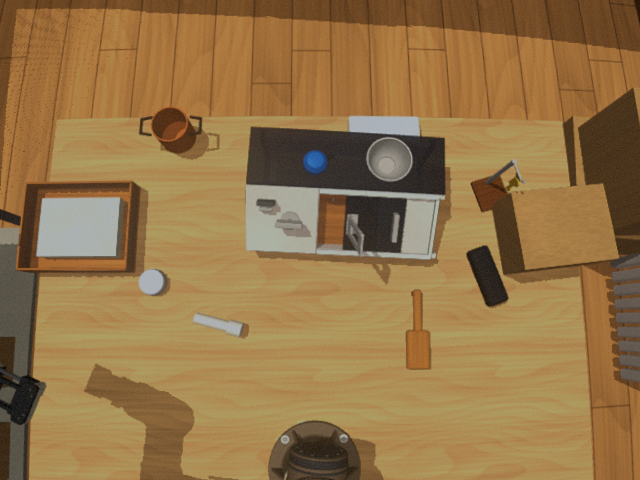

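View pics/side0.png

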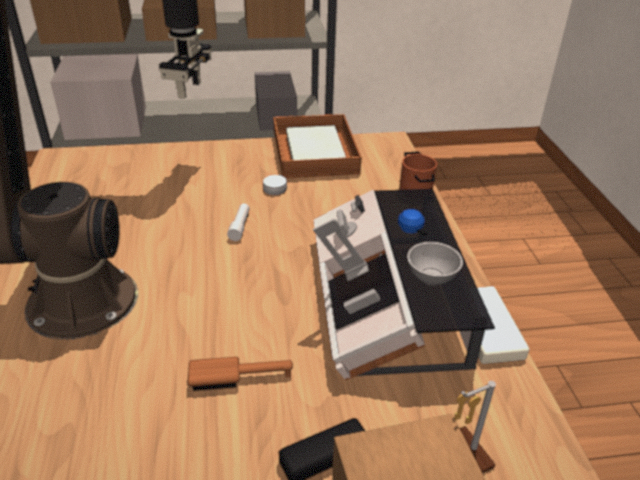

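The top view shows the case at px (247–445, 128–260), with the turn-piece near (289,222), nose (266,203), hasp (354,233) and handle (395,228). In the side view the hasp stands up around (340,240). I'll zoom in on both.

Run:
```python
import cv2
a=cv2.imread('pics/top0.png')[115:270,240:450];cv2.imwrite('pics/c1.png',cv2.resize(a,None,fx=3.8,fy=3.8,interpolation=cv2.INTER_CUBIC))
a=cv2.imread('pics/side0.png')[180:380,300:500];cv2.imwrite('pics/c2.png',cv2.resize(a,None,fx=3,fy=3,interpolation=cv2.INTER_CUBIC))
```

```text
(no output)
```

View pics/c1.png

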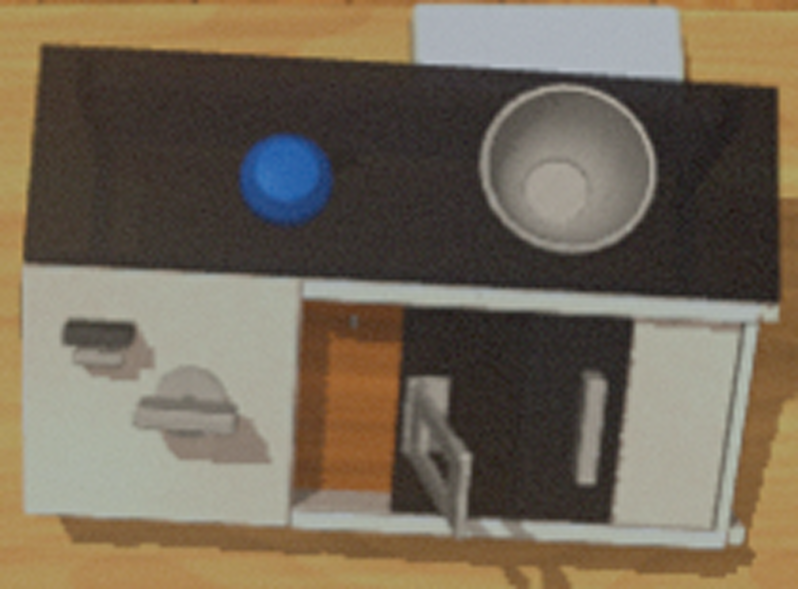

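View pics/c2.png

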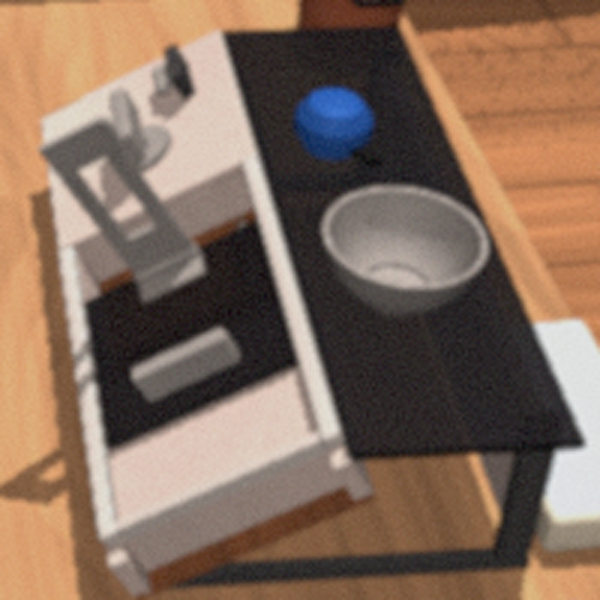

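c1 and c2 show the deck corners at c1 (42,45), (778,87), (778,303) and (24,263). The turn-piece top is near (187,416) and the handle top near (592,435). In c2 the hasp is open, with its tab at (80,140), and the handle top is near (185,350).

Run:
```python
from h import *
t=snap('top');s=snap('side')
c1=lambda u,v:(240+u/3.8,115+v/3.8)
c2=lambda u,v:(300+u/3,180+v/3)
D=[onz(t,*c1(*p),.1445) for p in [(42,45),(778,87),(778,303),(24,263)]]
print('deck top',np.round(D,4))
print('deck side',np.round([onz(s,*c2(*p),.1445) for p in [(225,32),(400,30),(580,440),(355,455)]],4))
for a,b in((0,1),(3,2),(0,3),(1,2)): d=D[b]-D[a];print(np.linalg.norm(d),np.degrees(np.arctan2(d[1],d[0])))
print('two handle',two(t,c1(592,435),s,c2(185,350)))
print('tp',two(t,c1(187,416),s,c2(122,125)))
print('tray left bottom',two(t,c1(22,513),s,c2(42,122)))
print('tray left top',two(t,c1(24,265),s,c2(222,33)))
```

```text
deck top [[ 0.847   0.1531  0.1445]
 [ 0.8201 -0.3335  0.1445]
 [ 0.6713 -0.3238  0.1445]
 [ 0.698   0.1611  0.1445]]
deck side [[ 0.701   0.161   0.1445]
 [ 0.8469  0.1478  0.1445]
 [ 0.8183 -0.331   0.1445]
 [ 0.6749 -0.3262  0.1445]]
0.4873287269186752 -93.17254198248112
0.4856950977404367 -93.1583333297949
0.1492123891326167 176.91569223426922
0.14909837504496493 176.28797213559147
two handle (array([ 0.59113191, -0.20228815,  0.12851369]), np.float64(0.006528864099560361))
tp (array([0.59870429, 0.05744233, 0.13150787]), np.float64(0.0035979698013674367))
tray left bottom (array([0.55048286, 0.1720169 , 0.05805919]), np.float64(0.0011368719595221514))
tray left top (array([0.69782133, 0.16123885, 0.14339709]), np.float64(0.0014571025594956246))
```

```bash
cat >> h.py <<'E'
O=np.array([.631,-.0785,0]);RC=Rn.from_euler('z',-3.2,degrees=True).as_matrix()
RF=RC@Rn.from_euler('y',-30,degrees=True).as_matrix()
FC=O+RC@np.array([-.0154,0,.095])
def onface(s,u,v,h): # face coords in mm at height h mm
    P=plane(s,u,v,FC+RF[:,2]*h/1e3,RF[:,2]);return np.round(1e3*RF.T@(P-FC),1)
def W(f): return FC+RF@(np.array(f,float)/1e3)
c1=lambda u,v:(240+u/3.8,115+v/3.8)
c2=lambda u,v:(300+u/3,180+v/3)
E
python3 - <<'E'
from h import *
print(FC,RF)
t=snap('top');s=snap('side')
f=lambda n,p,h:print(n,onface(t,*c1(*p),h))
g=lambda n,p,h:print(n,'side',onface(s,*c2(*p),h))
for n,p,h in[('plateTL',(24,265),10),('plateBL',(22,513),10),('plateTR',(302,280),10),('plateBR',(291,524),10),
 ('pan leadtop',(404,308),9),('pan leadbot',(392,510),9),('pan trailtop',(633,318),9),('pan trailbot',(612,525),9),
 ('handle topR',(604,378),35),('handle botL',(577,485),35),('handle botR',(595,486),35),('handle upend base',(594,371),9),
 ('tp L bottom',(135,428),54),('tp R bottom',(236,430),54),('tp L',(135,412),54),('nose',(100,335),36),
 ('hasp base topR',(450,378),15)]: f(n,p,h)
for n,p,h in[('plateBL',(42,122),10),('plateTL',(222,33),10),('handle nearlow',(133,375),35),('handle up',(225,330),35),('panel trail low',(110,443),9),('panel trail up',(295,372),9),('lead low',(87,300),9),('tp top',(122,92),54),('tp low',(125,135),54)]: g(n,p,h)
for h in (t,s):pass
print('hasp tab end lo',two(t,c1(462,520),s,c2(42,150)),'hi',two(t,c1(468,455),s,c2(105,125)))
E
```

```text
[ 0.61562401 -0.07764035  0.095     ] [[ 0.86467507  0.0558215  -0.49922038]
 [-0.04834284  0.99844076  0.02791075]
 [ 0.5         0.          0.8660254 ]]
plateTL [ 83.6 242.7  10. ]
plateBL [-86.5 245.2  10. ]
plateTR [82.9 65.3 10. ]
plateBR [-84.7  64.2  10. ]
pan leadtop [67.9 -1.1  9. ]
pan leadbot [-71.4  -3.    9. ]
pan trailtop [  69.6 -149.4    9. ]
pan trailbot [ -74.3 -152.4    9. ]
handle topR [  35.8 -130.    35. ]
handle botL [ -37.5 -120.6   35. ]
handle botR [ -37.6 -132.4   35. ]
handle upend base [  32.7 -128.     9. ]
tp L bottom [ -7.4 165.8  54. ]
tp R bottom [ -5.3 102.1  54. ]
tp L [  3.2 166.   54. ]
nose [ 47.1 190.6  36. ]
hasp base topR [ 24.5 -33.8  15. ]
plateBL side [-85.2 241.5  10. ]
plateTL side [ 85.  239.1  10. ]
handle nearlow side [ -35.4 -124.7   35. ]
handle up side [  34.4 -122.5   35. ]
panel trail low side [ -69.7 -148.     9. ]
panel trail up side [  66.5 -159.3    9. ]
lead low side [-70.2   1.    9. ]
tp top side [  4. 161.  54.]
tp low side [ -0.7 106.   54. ]
hasp tab end lo (array([ 0.51400997, -0.10434782,  0.23105522]), np.float64(0.00819926680873713)) hi (array([ 0.55209995, -0.1066814 ,  0.24936371]), np.float64(0.0007091900246462157))
```

```bash
cat >> h.py <<'E'
RA=np.c_[-RF[:,1],-RF[:,0],-RF[:,2]]
def to(f,ex=0):  # shift mm, rotvec deg to bring TCP to face pose f (mm), tool z out of -face normal
    o=ctrl.get_obs();R=Rn.from_euler('xyz',o['orientation'],degrees=True).as_matrix()
    T=RA@Rn.from_euler('z',ex,degrees=True).as_matrix()
    print(f,'shift',np.round(1e3*R.T@(W(f)-o['tool_pos']),1),'rot',np.round(np.degrees(Rn.from_matrix(R.T@T).as_rotvec()),1))
def st():
    o=ctrl.get_obs();print('t',round(o['clock'],2),'face pos',np.round(1e3*RF.T@(o['tool_pos']-FC),1),'face F',np.round(RF.T@o['force'],1),'j',np.round(o['joint_pos'],0),'op',o['opening'])
E
python3 - <<'E'
from h import *
st();to([-40,-150,250]);to([0,-152,130])
print(W([-40,-150,250]))
E
```

```text
t 0.3 face pos [-294.2  683.7  303.9] face F [ 0.3  0.5 -0.6] j [ 85.  21.   1.  -0. -70. -17.] op 0.08754977325493887
[-40, -150, 250] shift [496.8 713.7 -80. ] rot [26.  18.7 69.9]
[0, -152, 130] shift [587.3 685.8   3.9] rot [26.  18.7 69.9]
[ 0.44785869 -0.21849506  0.29150635]
```

Emit:
move_arm:
  motion:
    - [[0, 0, -40], [0, 0, 0], 0.5]
    - [[30, 40, -80], [2, 1, 5], 1]
    - [[70, 90, -110], [4, 3, 10], 1]
    - [[105, 145, -140], [6, 5, 16], 1]
    - [[140, 195, -150], [8, 6, 22], 1]
    - [[170, 245, -150], [11, 8, 29], 1]
    - [[200, 290, -150], [13, 9, 35], 1]
    - [[230, 335, -150], [15, 11, 41], 1]
    - [[260, 380, -150], [18, 12, 47], 1]
    - [[290, 420, -150], [20, 14, 53], 1]

```text
clock: 1.13
tool_pos: [0.3287, 0.2822, 0.3532]
orientation: [-156.5, -3.0, -76.3]
force: [-0.2, -0.8, 0.9]
opening: 0.0264
gripper_force: 0.0
```

Run:
```python
from h import *
st();to([-40,-150,250]);to([0,-152,130])
```

```text
t 1.13 face pos [-136.4  343.2  376.9] face F [ 0.3 -0.8  0.8] j [ 91. -20. -36.  25. -73. -83.] op 0.026416609551712517
[-40, -150, 250] shift [510.7  38.   80. ] rot [ 6.   5.  16.4]
[0, -152, 130] shift [535.7 -10.5 194.2] rot [ 6.   5.  16.4]
```

Emit:
move_arm:
  motion:
    - [[45, 5, 0], [1, 1, 2], 1]
    - [[90, 10, 0], [2, 1, 4], 1]
    - [[140, 15, 0], [2, 2, 6], 1]
    - [[190, 20, 0], [3, 2, 8], 1]
    - [[240, 25, 0], [4, 3, 10], 1]
    - [[290, 30, 10], [5, 4, 13], 1]
    - [[340, 35, 20], [6, 5, 15], 1]
    - [[390, 38, 40], [6, 5, 16], 1]
    - [[430, 38, 60], [6, 5, 16], 1]
    - [[430, 38, 60], [6, 5, 16], 1]

```text
clock: 1.97
tool_pos: [0.3915, -0.0491, 0.3314]
orientation: [-150.3, -0.4, -92.2]
force: [0.2, 1.1, -0.1]
opening: 0.0003
gripper_force: 0.0
```

Run:
```python
from h import *
st();to([-40,-150,250]);to([-4,-153,120])
```

```text
t 1.97 face pos [-77.   16.  317.4] face F [ 0.1  1.1 -0.2] j [ 48. -38. -48.  26. -62. -59.] op 0.0002957680374786717
[-40, -150, 250] shift [166.9 -34.3  66.8] rot [0.3 0.1 1.1]
[-4, -153, 120] shift [170.9 -71.  196.5] rot [0.3 0.1 1.1]
```

Emit:
move_arm:
  motion:
    - [[40, -10, 10], [0.3, 0.1, 1], 1]
    - [[80, -20, 30], [0.3, 0.1, 1], 1]
    - [[120, -30, 50], [0.3, 0.1, 1], 1]
    - [[160, -34, 65], [0.3, 0.1, 1], 1]
    - [[160, -34, 65], [0.3, 0.1, 1], 1]
    - [[160, -34, 65], [0.3, 0.1, 1], 1]
    - [[160, -34, 65], [0.3, 0.1, 1], 1]

```text
clock: 2.55
tool_pos: [0.4469, -0.2148, 0.2915]
orientation: [-150.3, -0.2, -93.4]
force: [-0.4, -0.1, 0.6]
opening: 0.0006
gripper_force: 0.0
```

Run:
```python
from h import *
st();to([-2,-154,120]);to([-2,-154,36])
```

```text
t 2.55 face pos [ -41.  -146.4  250.5] face F [-0.  -0.1  0.7] j [ -2. -18. -36.   1. -42.  -2.] op 0.0005823889627203862
[-2, -154, 120] shift [  7.  -39.6 130.4] rot [ 0.3 -0.3 -0.1]
[-2, -154, 36] shift [  6.6 -40.  214.4] rot [ 0.3 -0.3 -0.1]
```

Emit:
move_arm:
  motion:
    - [[7, -15, 30], [0.3, -0.3, 0], 1]
    - [[7, -30, 65], [0.3, -0.3, 0], 1]
    - [[7, -40, 100], [0.3, -0.3, 0], 1]
    - [[7, -40, 135], [0.3, -0.3, 0], 1]
    - [[7, -40, 165], [0.3, -0.3, 0], 1]
    - [[7, -40, 190], [0.3, -0.3, 0], 1]
    - [[7, -40, 205], [0.3, -0.3, 0], 1]
    - [[7, -40, 210], [0.3, -0.3, 0], 1]
    - [[7, -40, 210], [0.3, -0.3, 0], 1]
    - [[7, -40, 210], [0.3, -0.3, 0], 1]

```text
clock: 3.38
tool_pos: [0.5853, -0.2254, 0.1308]
orientation: [-149.9, 0.1, -93.0]
force: [0.8, 0.4, -0.4]
opening: 0.0002
gripper_force: 0.0
```

Run:
```python
from h import *
st();snap('top','top1.png');snap('side','side1.png')
a=cv2.imread('pics/top1.png')[115:270,240:450];b=cv2.imread('pics/side1.png')[180:380,300:500]
a=cv2.resize(a,(500,369));b=cv2.resize(b,(300,300));c=np.zeros((369,800,3),np.uint8);c[:,:500]=a;c[:300,500:]=b;cv2.imwrite('pics/c3.png',c)
```

```text
t 3.38 face pos [  -1.2 -149.2   42. ] face F [ 0.4  0.4 -0.7] j [ -3.   7. -37.  -1. -16.   2.] op 0.00021373142206444374
```

View pics/c3.png

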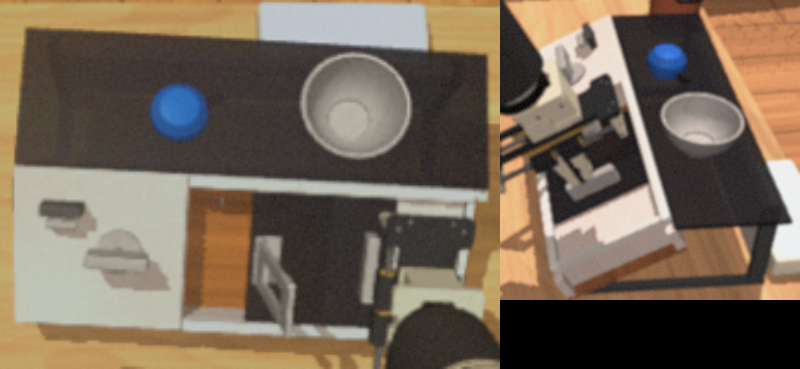

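c3 shows the gripper to the right of the handle (370,268) in the top view. The side view is ambiguous where the fingers meet the handle, near (585,170), so I'll project the expected tip and zoom.

Run:
```python
from h import *
s=snap('side');img=s['color'].copy()
a=cv2.resize(img[210:270,300:380],(800,600),interpolation=cv2.INTER_CUBIC)
for f,c in(([-1,-149,23],(0,0,255)),([-1,-126,35],(0,255,0)),([-1,-139.7,23],(255,0,0)),([-35,-126,35],(0,255,0)),([35,-126,35],(0,255,0)),([-21,-149,23],(0,0,255)),([20,-149,23],(0,0,255))):
    u,v=proj(s,W(f));cv2.circle(a,(int((u-300)*10),int((v-210)*10)),5,c,-1)
cv2.imwrite('pics/c4.png',a)
```

```text
(no output)
```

View pics/c4.png

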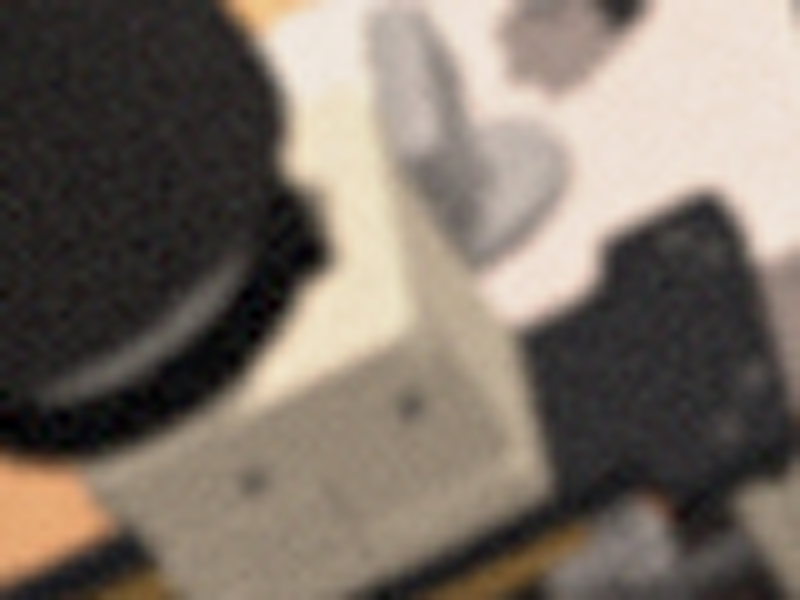

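That crop was too high and shows only the gripper body, so I'll re-crop around (355,300).

Run:
```python
from h import *
s=snap('side');img=s['color'].copy()
a=cv2.resize(img[260:335,315:415],(800,600),interpolation=cv2.INTER_CUBIC)
for f,c in(([-1,-149,23],(0,0,255)),([-1,-126,35],(0,255,0)),([-1,-139.7,23],(255,0,0)),([-35,-126,35],(0,255,0)),([35,-126,35],(0,255,0)),([-21,-149,23],(0,0,255)),([20,-149,23],(0,0,255))):
    u,v=proj(s,W(f));cv2.circle(a,(int((u-315)*8),int((v-260)*8)),5,c,-1)
cv2.imwrite('pics/c5.png',a)
```

```text
(no output)
```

View pics/c5.png

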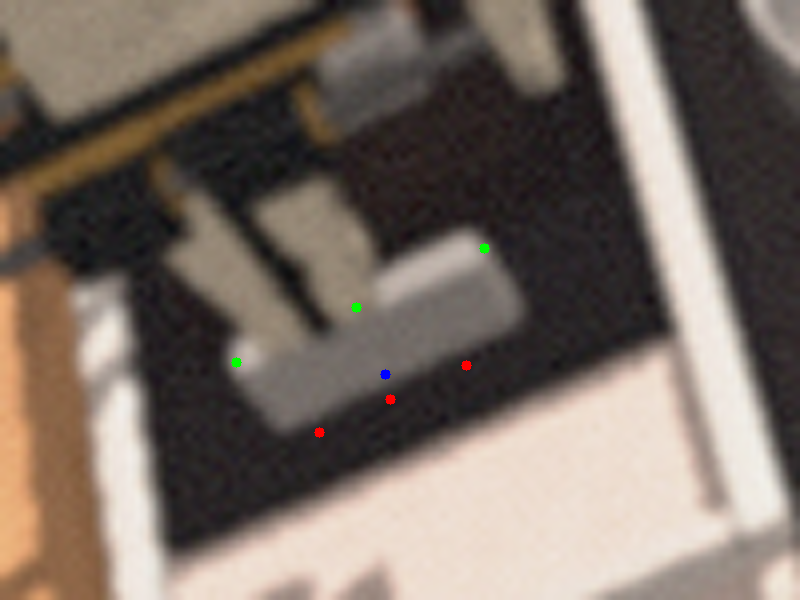

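c5 shows the finger ends at about (245–375, 310–350) in the crop, over the handle's upper edge. That is higher than the red dots where I expected the tips. I'll work out which position along that ray fits.

Run:
```python
from h import *
s=snap('side');t=snap('top')
for h in (23,30,35,42,50,60): print(h,onface(s,315+315/8,260+335/8,h),onface(s,315+250/8,260+350/8,h),onface(s,315+378/8,260+308/8,h))
o=ctrl.get_obs();print(o['tool_pos'],o['orientation'],proj(t,o['tool_pos']),proj(t,W([-1,-149,23])))
a=t['color'][180:280,340:450];cv2.imwrite('pics/c6.png',cv2.resize(a,(660,600),interpolation=cv2.INTER_CUBIC))
```

```text
23 [ -17.2 -115.5   23. ] [ -35.2 -110.3   23. ] [   0.8 -116.2   23. ]
30 [ -14.8 -123.3   30. ] [ -32.7 -118.1   30. ] [   3. -124.   30.]
35 [ -13.1 -128.9   35. ] [ -30.9 -123.7   35. ] [   4.5 -129.6   35. ]
42 [ -10.8 -136.7   42. ] [ -28.4 -131.6   42. ] [   6.7 -137.4   42. ]
50 [  -8.1 -145.6   50. ] [ -25.5 -140.5   50. ] [   9.3 -146.3   50. ]
60 [  -4.7 -156.7   60. ] [ -21.9 -151.8   60. ] [  12.4 -157.4   60. ]
[ 0.5854841  -0.22540681  0.1315717 ] [-1.49794399e+02  9.13888773e-02 -9.29815819e+01] (np.float64(405.5982378140403), np.float64(230.1342068339507)) (np.float64(404.08530051248846), np.float64(227.73023597574408))
```

View pics/c6.png

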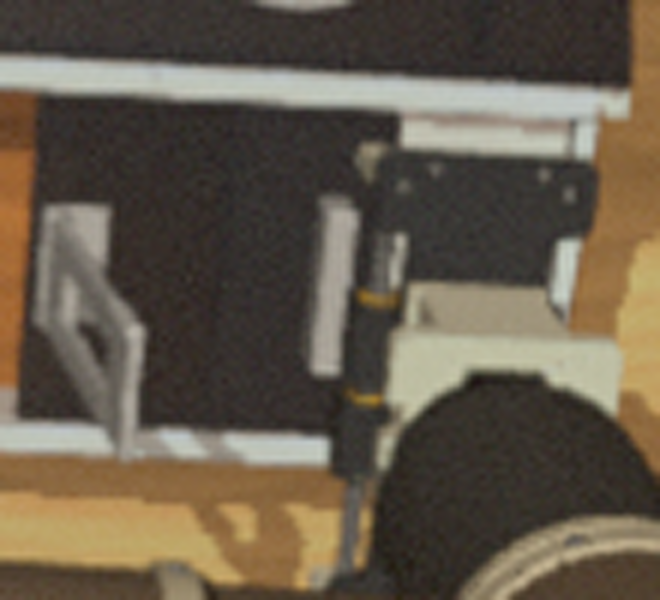

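Run:
```python
from h import *
s=snap('side');a=cv2.imread('pics/side0.png')
R=Rn.from_euler('xyz',[179.9,0,-21.54],degrees=True).as_matrix();p=np.array([.2476,.6275,.2105])
b=cv2.resize(a[10:130,120:240],(600,600),interpolation=cv2.INTER_CUBIC)
for q,c in(([0,0,0],(0,255,0)),([0,44,19],(0,0,255)),([0,-44,19],(0,0,255)),([0,0,-47],(255,0,0)),([0,65,0],(0,255,255)),([0,-65,0],(0,255,255))):
    u,v=proj(s,p+R@np.array(q)/1e3);cv2.circle(b,(int((u-120)*5),int((v-10)*5)),5,c,-1)
cv2.imwrite('pics/c7.png',b)
o=ctrl.get_obs();print(o['clock'],o['tool_pos'],o['opening'],o['joint_pos'])
```

```text
3.7333 [ 0.58541939 -0.22542446  0.13131195] 0.00036853233267720005 [ -3.47575422   6.66130181 -37.36735856  -1.19912972 -15.7942394
   1.53621203]
```

View pics/c7.png

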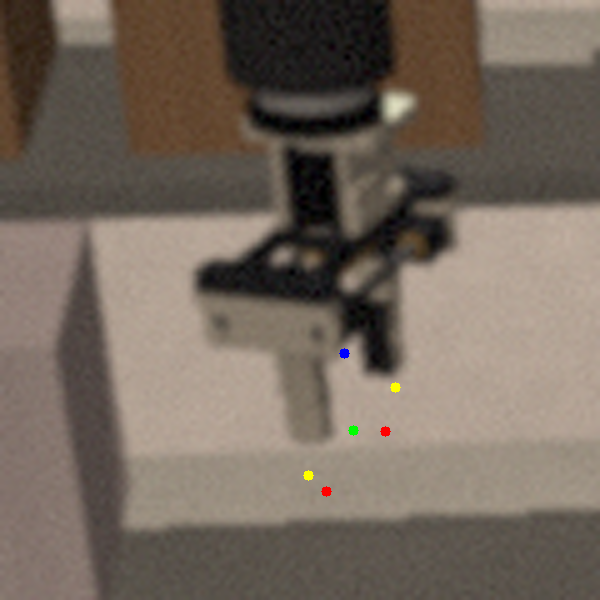

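c7 shows the real fingertips at (308,440) and (380,370). That is about 55 px above the projected tips, or roughly 35 mm back along the tool axis, and c5 gives the same offset. So the real tips lie about 17 mm **behind** the reported TCP, not 19 mm ahead of it. I'll correct for this and check it by contact.

Emit:
move_arm:
  motion:
    - [[0, 0, 10], [0, 0, 0], 1]
    - [[0, 0, 20], [0, 0, 0], 1]
    - [[0, 0, 26], [0, 0, 0], 1]
    - [[0, 0, 31], [0, 0, 0], 1]
    - [[0, 0, 35], [0, 0, 0], 1]
    - [[0, 0, 35], [0, 0, 0], 1]

```text
clock: 4.23
tool_pos: [0.6027, -0.2262, 0.0984]
orientation: [-150.0, 0.1, -93.0]
force: [-0.3, -0.1, 0.2]
opening: 0.0003
gripper_force: 0.0
```

Run:
```python
from h import *
st()
s=snap('side');b=s['color']
# row profile: print whether the handle's front face is now covered
for y in (-132,):
  for h in (33,28,23,18,13):
    print(h,[b[int(round(v)),int(round(u))].tolist() for u,v in [proj(s,W([x,y,h])) for x in(-28,-12,0,12,28)]])
```

```text
t 4.23 face pos [  -2.3 -149.1    5.2] face F [-0.1 -0.1  0.3] j [ -3.  11. -37.  -2. -12.   2.] op 0.00030441231030598186
33 [[118, 133, 147], [35, 39, 39], [121, 136, 151], [104, 111, 122], [105, 108, 115]]
28 [[118, 130, 148], [25, 30, 31], [121, 141, 154], [117, 128, 137], [100, 107, 112]]
23 [[120, 135, 147], [21, 19, 22], [119, 138, 149], [114, 126, 135], [101, 106, 114]]
18 [[115, 128, 140], [30, 28, 33], [117, 135, 150], [107, 115, 124], [100, 105, 110]]
13 [[95, 109, 120], [29, 34, 36], [119, 135, 148], [44, 40, 48], [65, 67, 73]]
```

Run:
```python
from h import *
s=snap('side');b=s['color']
for x in(-16,-12,8,12):
    print(x,[(h,int(b[int(round(v)),int(round(u))].sum()//3)) for h in range(44,0,-2) for u,v in [proj(s,W([x,-158.6,h]))]])
```

```text
-16 [(44, 132), (42, 134), (40, 134), (38, 129), (36, 137), (34, 129), (32, 131), (30, 131), (28, 109), (26, 109), (24, 56), (22, 42), (20, 34), (18, 51), (16, 91), (14, 106), (12, 140), (10, 136), (8, 144), (6, 146), (4, 146), (2, 141)]
-12 [(44, 136), (42, 136), (40, 131), (38, 133), (36, 135), (34, 135), (32, 135), (30, 135), (28, 119), (26, 80), (24, 80), (22, 34), (20, 33), (18, 47), (16, 74), (14, 96), (12, 124), (10, 142), (8, 142), (6, 140), (4, 143), (2, 145)]
8 [(44, 132), (42, 133), (40, 130), (38, 134), (36, 132), (34, 136), (32, 133), (30, 133), (28, 108), (26, 82), (24, 82), (22, 38), (20, 38), (18, 43), (16, 91), (14, 96), (12, 140), (10, 140), (8, 196), (6, 195), (4, 193), (2, 158)]
12 [(44, 126), (42, 125), (40, 118), (38, 122), (36, 115), (34, 115), (32, 125), (30, 104), (28, 105), (26, 55), (24, 55), (22, 30), (20, 32), (18, 48), (16, 78), (14, 78), (12, 143), (10, 183), (8, 202), (6, 210), (4, 212), (2, 203)]
```

Emit:
move_arm:
  motion:
    - [[-2, 0, 0], [0, 0, 0], 1]
    - [[-4, 0, 0], [0, 0, 0], 1]
    - [[-6, 0, 0], [0, 0, 0], 1]
    - [[-6, 0, 0], [0, 0, 0], 1]

```text
clock: 4.67
tool_pos: [0.603, -0.2199, 0.1002]
orientation: [-149.9, 0.1, -93.0]
force: [-0.1, 0.1, -0.2]
opening: 0.0005
gripper_force: 0.0
```

Emit:
move_arm:
  motion:
    - [[-1, 0, 3], [0, 0, 0], 1]
    - [[-2, 0, 5], [0, 0, 0], 1]
    - [[-5, 0, 5], [0, 0, 0], 1]
    - [[-10, 0, 5], [0, 0, 0], 1]
    - [[-15, 0, 5], [0, 0, 0], 1]
    - [[-20, 0, 5], [0, 0, 0], 1]
    - [[-25, 0, 5], [0, 0, 0], 1]
    - [[-29, 0, 5], [0, 0, 0], 1]
    - [[-32, 0, 5], [0, 0, 0], 1]
    - [[-34, 0, 5], [0, 0, 0], 1]

```text
clock: 5.5
tool_pos: [0.6067, -0.1881, 0.0963]
orientation: [-150.2, 0.3, -92.9]
force: [-1.0, -2.0, -1.8]
opening: 0.0005
gripper_force: 1.3
```

```bash
cat >> h.py <<'E'
def lead(t):  # panel leading edge y (mm) from top view: dark glass vs lighter interior, at several x rows
    b=t['color'].astype(int);r=[]
    for x in (-60,-50,-40,40,50,60):
        ys=np.arange(-20,64,.5);g=[cv2.getRectSubPix(t['color'],(1,1),proj(t,W([x,y,9])))[0,0,2]/1. for y in ys]
        i=int(np.argmax(np.convolve(g,[1,1,1,0,-1,-1,-1],'valid')));r.append((x,float(ys[i+3]),round(g[max(i,0)]),round(g[min(i+6,len(g)-1)])))
    return r
E
python3 - <<'E'
from h import *
st();print(lead(snap('top')))
E
```

```text
t 5.5 face pos [  -1.7 -110.8    2.5] face F [-1.7 -2.  -1.1] j [ -1.  10. -48.  23.  -2. -25.] op 0.00046446822214934856
[(-60, -15.5, 65, 128), (-50, -15.0, 65, 146), (-40, -14.5, 74, 144), (40, 31.0, 78, 141), (50, 31.5, 69, 99), (60, 30.0, 53, 81)]
```

Joint 5 is near its limit, so I'll tilt the tool a little towards vertical. That rotation is within the plane of contact.

Emit:
move_arm:
  motion:
    - [[0, 0, 0], [-3, 0, 0], 1]
    - [[0, 0, 0], [-6, 0, 0], 1]
    - [[0, 0, 0], [-9, 0, 0], 1]
    - [[0, 0, 0], [-12, 0, 0], 1]
    - [[0, 0, 0], [-12, 0, 0], 1]

```text
clock: 5.97
tool_pos: [0.6113, -0.1871, 0.0988]
orientation: [-162.0, 0.4, -92.7]
force: [1.5, -0.5, 0.5]
opening: 0.0004
gripper_force: 0.0
```

Run:
```python
from h import *
st();print(lead(snap('top'))[3:]);to([-2,-100,2])
```

```text
t 5.97 face pos [   3.5 -109.5    2.3] face F [ 1.5 -0.4 -0.3] j [  1.  14. -29.   2. -29.  -5.] op 0.00035669708240384916
[(40, 36.0, 77, 144), (50, 36.5, 68, 103), (60, 36.0, 63, 89)]
[-2, -100, 2] shift [-9.8  3.6  1. ] rot [11.9  0.5  0.2]
```

Emit:
move_arm:
  motion:
    - [[-2, 0, 0], [0, 0, 0], 1]
    - [[-4, 0, 0], [0, 0, 0], 1]
    - [[-6, 0, 0], [0, 0, 0], 1]
    - [[-8, 0, 0], [0, 0, 0], 1]
    - [[-10, 0, 0], [0, 0, 0], 1]
    - [[-11.5, 0, 0], [0, 0, 0], 1]
    - [[-13, 0, 0], [0, 0, 0], 1]
    - [[-14, 0, 0], [0, 0, 0], 1]
    - [[-14, 0, 0], [0, 0, 0], 1]

```text
clock: 6.77
tool_pos: [0.6082, -0.1737, 0.0972]
orientation: [-162.1, 0.3, -92.8]
force: [-0.2, -0.7, -1.3]
opening: 0.0006
gripper_force: 0.7
```

Run:
```python
from h import *
st();print(lead(snap('top'))[3:])
```

```text
t 6.77 face pos [ -0.7 -96.3   2.9] face F [-0.8 -0.7 -1. ] j [  3.  13. -30.   3. -28.  -8.] op 0.0005844464826007588
[(40, 45.5, 76, 109), (50, 44.0, 57, 86), (60, 45.0, 55, 82)]
```

Emit:
move_arm:
  motion:
    - [[-1, 0, 0], [0, 0, 0], 1]
    - [[-2, 0, 0], [0, 0, 0], 1]
    - [[-3, 0, 0], [0, 0, 0], 1]
    - [[-4, 0, 0], [0, 0, 0], 1]
    - [[-5, 0, 0], [0, 0, 0], 1]
    - [[-6, 0, 0], [0, 0, 0], 1]
    - [[-6, 0, 0], [0, 0, 0], 1]

```text
clock: 7.4
tool_pos: [0.6088, -0.1676, 0.0973]
orientation: [-162.0, 0.3, -92.8]
force: [0.5, -1.9, 0.5]
opening: 0.0005
gripper_force: 0.7
```

Run:
```python
from h import *
st();print(lead(snap('top'))[3:])
```

```text
t 7.4 face pos [ -0.4 -90.2   2.9] face F [ 0.7 -1.9  0.1] j [  3.  13. -31.   3. -28.  -9.] op 0.0005056410628102975
[(40, 51.0, 60, 107), (50, 51.5, 57, 100), (60, 52.0, 60, 93)]
```

Emit:
move_arm:
  motion:
    - [[-0.5, 0, 0], [0, 0, 0], 1]
    - [[-1, 0, 0], [0, 0, 0], 1]
    - [[-1.5, 0, 0], [0, 0, 0], 1]
    - [[-2, 0, 0], [0, 0, 0], 1]
    - [[-2, 0, 0], [0, 0, 0], 1]

```text
clock: 7.87
tool_pos: [0.6089, -0.1658, 0.0973]
orientation: [-162.0, 0.3, -92.8]
force: [1.8, -1.8, 0.5]
opening: 0.0001
gripper_force: 1.0
```

Emit:
move_arm:
  motion:
    - [[-0.5, 0, 0], [0, 0, 0], 1]
    - [[-1, 0, 0], [0, 0, 0], 1]
    - [[-1.5, 0, 0], [0, 0, 0], 1]
    - [[-1.5, 0, 0], [0, 0, 0], 1]

```text
clock: 8.2
tool_pos: [0.609, -0.1643, 0.0973]
orientation: [-162.0, 0.3, -92.8]
force: [2.1, -1.4, 0.3]
opening: 0.0008
gripper_force: 1.0
```

Run:
```python
from h import *
st();print(lead(snap('top'))[3:])
```

```text
t 8.2 face pos [ -0.4 -86.9   2.9] face F [ 2.1 -1.2 -0.9] j [  4.  13. -31.   4. -28.  -9.] op 0.000804066042308648
[(40, 55.5, 70, 109), (50, 55.5, 69, 99), (60, 54.5, 55, 88)]
```

Emit:
move_arm:
  motion:
    - [[-0.5, 0, 0], [0, 0, 0], 1]
    - [[-1, 0, 0], [0, 0, 0], 1]
    - [[-1.5, 0, 0], [0, 0, 0], 1]
    - [[-2, 0, 0], [0, 0, 0], 1]
    - [[-2, 0, 0], [0, 0, 0], 1]

```text
clock: 8.67
tool_pos: [0.6089, -0.1623, 0.0973]
orientation: [-162.1, 0.3, -92.8]
force: [1.3, -2.2, 0.8]
opening: 0.0005
gripper_force: 0.9
```

Emit:
move_arm:
  motion:
    - [[-0.5, 0, 0], [0, 0, 0], 1]
    - [[-1, 0, 0], [0, 0, 0], 1]
    - [[-1.5, 0, 0], [0, 0, 0], 1]
    - [[-1.5, 0, 0], [0, 0, 0], 1]

```text
clock: 9.0
tool_pos: [0.609, -0.1608, 0.0973]
orientation: [-162.1, 0.3, -92.8]
force: [1.8, -1.9, -0.6]
opening: 0.0006
gripper_force: 1.0
```

Run:
```python
from h import *
st();print(lead(snap('top'))[3:])
```

```text
t 9.0 face pos [ -0.6 -83.4   3. ] face F [ 1.3 -1.8 -1.4] j [  4.  13. -31.   4. -28. -10.] op 0.000559076995452272
[(40, 58.0, 60, 104), (50, 58.5, 58, 98), (60, 59.0, 62, 92)]
```

Emit:
move_arm:
  motion:
    - [[-0.5, 0, 0], [0, 0, 0], 1]
    - [[-1, 0, 0], [0, 0, 0], 1]
    - [[-1.5, 0, 0], [0, 0, 0], 1]
    - [[-2, 0, 0], [0, 0, 0], 1]
    - [[-2, 0, 0], [0, 0, 0], 1]

```text
clock: 9.47
tool_pos: [0.609, -0.1588, 0.0973]
orientation: [-162.1, 0.3, -92.8]
force: [0.6, -2.0, 0.2]
opening: 0.0007
gripper_force: 1.0
```

Emit:
move_arm:
  motion:
    - [[-0.5, 0, 0], [0, 0, 0], 1]
    - [[-1, 0, 0], [0, 0, 0], 1]
    - [[-1.5, 0, 0], [0, 0, 0], 1]
    - [[-1.5, 0, 0], [0, 0, 0], 1]

```text
clock: 9.8
tool_pos: [0.6091, -0.1573, 0.0972]
orientation: [-162.1, 0.3, -92.8]
force: [1.0, -2.1, 1.2]
opening: 0.0008
gripper_force: 0.9
```

Run:
```python
from h import *
st();print(lead(snap('top'))[3:])
```

```text
t 9.8 face pos [ -0.7 -79.9   3. ] face F [ 1.5 -2.1  0.4] j [  4.  13. -32.   4. -28. -11.] op 0.0007892653776494447
[(40, 62.0, 70, 105), (50, 61.5, 52, 103), (60, 62.0, 64, 102)]
```

Emit:
move_arm:
  motion:
    - [[-0.4, 0, 0], [0, 0, 0], 1]
    - [[-0.8, 0, 0], [0, 0, 0], 1]
    - [[-1.2, 0, 0], [0, 0, 0], 1]
    - [[-1.6, 0, 0], [0, 0, 0], 1]
    - [[-2, 0, 0], [0, 0, 0], 1]
    - [[-2, 0, 0], [0, 0, 0], 1]

```text
clock: 10.35
tool_pos: [0.6091, -0.1553, 0.0972]
orientation: [-162.1, 0.3, -92.8]
force: [1.7, -2.3, 1.2]
opening: 0.0004
gripper_force: 1.1
```

Emit:
move_arm:
  motion:
    - [[-0.4, 0, 0], [0, 0, 0], 1]
    - [[-0.8, 0, 0], [0, 0, 0], 1]
    - [[-1.2, 0, 0], [0, 0, 0], 1]
    - [[-1.2, 0, 0], [0, 0, 0], 1]

```text
clock: 10.68
tool_pos: [0.6092, -0.1542, 0.0972]
orientation: [-162.1, 0.3, -92.8]
force: [1.1, -3.0, 0.0]
opening: 0.0002
gripper_force: 1.1
```

Run:
```python
from h import *
st();print(lead(snap('top'))[3:])
```

```text
t 10.68 face pos [ -0.8 -76.8   3. ] face F [ 1.1 -2.9 -0.6] j [  5.  13. -32.   4. -28. -11.] op 0.00024280970028915552
[(40, 62.0, 56, 74), (50, 62.0, 55, 77), (60, 62.0, 54, 74)]
```

Emit:
move_arm:
  motion:
    - [[-0.4, 0, 0], [0, 0, 0], 1]
    - [[-0.8, 0, 0], [0, 0, 0], 1]
    - [[-1.2, 0, 0], [0, 0, 0], 1]
    - [[-1.6, 0, 0], [0, 0, 0], 1]
    - [[-2, 0, 0], [0, 0, 0], 1]
    - [[-2, 0, 0], [0, 0, 0], 1]

```text
clock: 11.23
tool_pos: [0.6091, -0.1535, 0.0972]
orientation: [-162.1, 0.3, -92.9]
force: [3.0, -11.0, -1.9]
opening: 0.0007
gripper_force: 5.9
```

Emit:
move_arm:
  motion:
    - [[-0.4, 0, 0], [0, 0, 0], 1]
    - [[-0.8, 0, 0], [0, 0, 0], 1]
    - [[-1.2, 0, 0], [0, 0, 0], 1]
    - [[-1.6, 0, 0], [0, 0, 0], 1]
    - [[-2, 0, 0], [0, 0, 0], 1]
    - [[-2, 0, 0], [0, 0, 0], 1]

```text
clock: 11.73
tool_pos: [0.6091, -0.1533, 0.0973]
orientation: [-162.1, 0.2, -93.0]
force: [5.8, -25.6, -4.3]
opening: 0.0004
gripper_force: 12.4
```

Run:
```python
from h import *
st();t=snap('top');print(lead(t)[3:])
# trailing edge: dark glass -> white tray, y from -110 to -60
for x in(-60,-50,50,60):
    ys=np.arange(-115,-40,.5);g=np.array([float(cv2.getRectSubPix(t['color'],(1,1),proj(t,W([x,y,9])))[0,0,2]) for y in ys]);print(x,g[::6].astype(int))
```

```text
t 11.73 face pos [ -0.8 -75.9   3.1] face F [  4.1 -25.2  -7.3] j [  5.  13. -32.   5. -28. -12.] op 0.00036979608115093876
[(40, 62.0, 52, 64), (50, 62.0, 53, 65), (60, 59.0, 52, 59)]
-60 [ 90 115 114 106  86  77 103 114 120 119 118 118 119 118 115 117 117 117
 115 116 114 117 116 116 114]
-50 [107 113 105  89  71  82 107 116 114 116 115 115 115 115 114 112 111 112
 112 112 111 111 108 111 113]
50 [ 60  63  62  61  59  62  57  62  62  62  62  63  64  58  56  61  57  54
  86 103  91  62  47  47  47]
60 [63 61 61 61 63 62 65 62 62 61 62 58 60 61 61 66 59 53 64 80 75 52 50 51
 50]
```

Emit:
move_arm:
  motion:
    - [[2, 0, 0], [0, 0, 0], 1]
    - [[6, 0, 0], [0, 0, 0], 1]
    - [[12, 0, 0], [0, 0, 0], 1]
    - [[16, 0, -10], [0, 0, 0], 1]
    - [[16, 5, -40], [0, 0, 0], 1]
    - [[16, 10, -75], [0, 0, 0], 1]
    - [[16, 20, -105], [0, 0, 0], 1]
    - [[16, 40, -120], [0, 0, 0], 1]
    - [[16, 40, -120], [0, 0, 0], 1]
    - [[16, 40, -120], [0, 0, 0], 1]

```text
clock: 12.62
tool_pos: [0.5332, -0.1628, 0.2011]
orientation: [-161.9, 0.4, -92.8]
force: [0.8, -0.1, -0.4]
opening: 0.0004
gripper_force: 0.0
```

```bash
cat >> h.py <<'E'
def sh(*fs):
    o=ctrl.get_obs();R=Rn.from_euler('xyz',o['orientation'],degrees=True).as_matrix()
    for f in fs: print(f,np.round(1e3*R.T@(W(f)-o['tool_pos']),1))
E
python3 - <<'E'
from h import *
st();sh([-19,-90,128],[-19,-5,128],[-19,105,128]);to([-19,-5,128])
t=snap('top');cv2.imwrite('pics/x.png',t['color'])
print(lead(t)[3:])
E
```

```text
t 12.62 face pos [-14.1 -89.7 130.6] face F [ 0.5 -0.1 -0.8] j [  5.  -1. -31.   3. -42.  -9.] op 0.0003625388736971291
[-19, -90, 128] [0.3 4.3 3.6]
[-19, -5, 128] [-84.7   3.9   4.3]
[-19, 105, 128] [-194.7    3.4    5.2]
[-19, -5, 128] shift [-84.7   3.9   4.3] rot [11.9  0.5  0.2]
[(40, 62.0, 55, 69), (50, 62.0, 56, 74), (60, 62.0, 53, 75)]
```

Emit:
move_arm:
  motion:
    - [[-25, 4, 4], [0, 0, 0], 1]
    - [[-50, 4, 4], [0, 0, 0], 1]
    - [[-72, 4, 4], [0, 0, 0], 1]
    - [[-82, 4, 4], [0, 0, 0], 1]
    - [[-92, 4, 4], [0, 0, 0], 1]
    - [[-102, 4, 4], [0, 0, 0], 1]
    - [[-112, 4, 4], [0, 0, 0], 1]
    - [[-122, 4, 4], [0, 0, 0], 1]
    - [[-132, 4, 4], [0, 0, 0], 1]
    - [[-140, 4, 4], [0, 0, 0], 1]

```text
clock: 13.5
tool_pos: [0.5382, -0.0225, 0.194]
orientation: [-162.2, 0.3, -92.8]
force: [1.2, -1.1, -0.8]
opening: 0.0001
gripper_force: 0.6
```

Run:
```python
from h import *
st();sh([-19,105,128],[-19,115,125],[-19,125,120],[-19,133,115])
```

```text
t 13.5 face pos [-20.1  50.7 125.9] face F [ 0.6 -1.  -1.3] j [ 24.  -3. -38.  12. -40. -35.] op 6.812272114887098e-05
[-19, 105, 128] [-54.3  -0.9  -1.9]
[-19, 115, 125] [-64.2  -1.6   1.1]
[-19, 125, 120] [-74.2  -2.7   6.1]
[-19, 133, 115] [-82.2  -3.8  11. ]
```

Emit:
move_arm:
  motion:
    - [[-10, 0, -1], [0, 0, 0], 1]
    - [[-20, 0, -2], [0, 0, 0], 1]
    - [[-30, 0, -2], [0, 0, 0], 1]
    - [[-40, 0, -2], [0, 0, 0], 1]
    - [[-50, 0, -2], [0, 0, 0], 1]
    - [[-60, -1, 0], [0, 0, 0], 1]
    - [[-68, -2, 3], [0, 0, 0], 1]
    - [[-76, -3, 7], [0, 0, 0], 1]
    - [[-82, -4, 11], [0, 0, 0], 1]
    - [[-82, -4, 11], [0, 0, 0], 1]

```text
clock: 14.33
tool_pos: [0.5496, 0.0593, 0.1849]
orientation: [-162.1, 0.3, -92.8]
force: [-0.2, -0.2, -0.5]
opening: 0.0003
gripper_force: 0.0
```

Run:
```python
from h import *
st();sh([-19,148.6,100.5],[-19,162,83.7],[-19,172.8,65],[-19,178,53],[-19,180.6,45])
```

```text
t 14.33 face pos [-18.8 133.1 114.7] face F [-0.4 -0.2 -0.3] j [ 33.  -1. -38.  17. -39. -48.] op 0.0003471956890316102
[-19, 148.6, 100.5] [-15.4  -2.8  14. ]
[-19, 162, 83.7] [-28.7  -6.4  30.5]
[-19, 172.8, 65] [-39.4 -10.4  48.9]
[-19, 178, 53] [-44.5 -13.   60.6]
[-19, 180.6, 45] [-47.  -14.7  68.5]
```

Emit:
move_arm:
  motion:
    - [[-8, -1, 7], [0, 0, 0], 1]
    - [[-15, -3, 14], [0, 0, 0], 1]
    - [[-22, -5, 22], [0, 0, 0], 1]
    - [[-29, -6, 30], [0, 0, 0], 1]
    - [[-34, -8, 39], [0, 0, 0], 1]
    - [[-39, -10, 48], [0, 0, 0], 1]
    - [[-42, -12, 54], [0, 0, 0], 1]
    - [[-44, -13, 60], [0, 0, 0], 1]
    - [[-46, -14, 64], [0, 0, 0], 1]
    - [[-46, -14, 64], [0, 0, 0], 1]

```text
clock: 15.17
tool_pos: [0.5846, 0.103, 0.1287]
orientation: [-162.1, 0.3, -92.8]
force: [-0.5, -0.4, 0.5]
opening: 0.0006
gripper_force: 0.0
```

Run:
```python
from h import *
st();sh([-19,184,31],[-19,186,22],[-19,187,14])
s=snap('side','side2.png');t=snap('top','top2.png')
a=t['color'][165:270,240:370];b=s['color'][170:300,290:420]
c=np.zeros((388,800,3),np.uint8);a=cv2.resize(a,(440,355),interpolation=cv2.INTER_CUBIC);b=cv2.resize(b,(360,360),interpolation=cv2.INTER_CUBIC);c[:355,:440]=a;c[:360,440:]=b;cv2.imwrite('pics/c8.png',c)
```

```text
t 15.17 face pos [-18.7 178.7  49.7] face F [-0.2 -0.4  0.7] j [ 35.   7. -40.  22. -30. -55.] op 0.000604411902803878
[-19, 184, 31] [-5.2 -3.6 18.4]
[-19, 186, 22] [-7.1 -5.5 27.2]
[-19, 187, 14] [-8.1 -7.2 35.1]
```

View pics/c8.png

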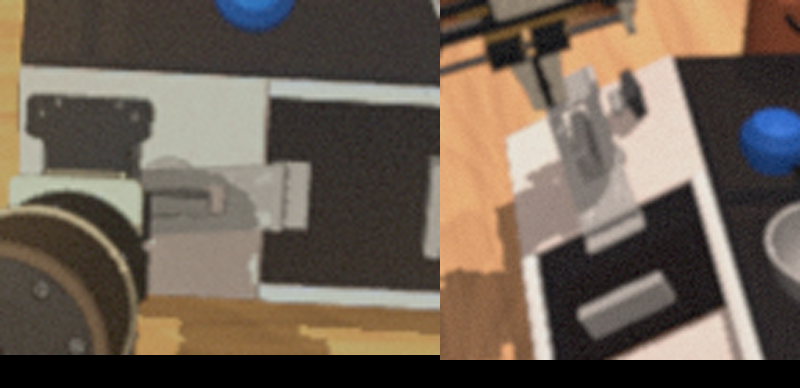

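c8 shows the strap swung over the turn-piece (bar inside the slot near (190,190)) and the fingers on the tab. That was my last picture, so from here I go by numbers and press down slowly.

Emit:
move_arm:
  motion:
    - [[-2, -1, 7], [0, 0, 0], 1]
    - [[-5, -3, 14], [0, 0, 0], 1]
    - [[-6, -4, 20], [0, 0, 0], 1]
    - [[-7, -5, 25], [0, 0, 0], 1]
    - [[-7, -5, 27], [0, 0, 0], 1]
    - [[-7, -5, 27], [0, 0, 0], 1]

```text
clock: 15.77
tool_pos: [0.5978, 0.1093, 0.1047]
orientation: [-162.1, 0.3, -92.9]
force: [-0.6, -1.8, -0.5]
opening: 0.0007
gripper_force: 0.0
```

Run:
```python
from h import *
st();sh([-19,187,14],[-19,187,4])
```

```text
t 15.77 face pos [-19.6 185.7  22.5] face F [-0.7 -1.8 -0.1] j [ 34.  10. -41.  24. -26. -58.] op 0.0006641769294970049
[-19, 187, 14] [-1.3 -2.4  8.2]
[-19, 187, 4] [-1.2 -4.5 18. ]
```

Emit:
move_arm:
  motion:
    - [[-1, 0, 1], [0, 0, 0], 1]
    - [[-1, -1, 2.5], [0, 0, 0], 1]
    - [[-1, -1, 4], [0, 0, 0], 1]
    - [[-1, -1, 5], [0, 0, 0], 1]
    - [[-1, -2, 6], [0, 0, 0], 1]
    - [[-1, -2, 7], [0, 0, 0], 1]
    - [[-1, -2, 8], [0, 0, 0], 1]
    - [[-1, -2, 8], [0, 0, 0], 1]

```text
clock: 16.43
tool_pos: [0.6023, 0.1106, 0.0989]
orientation: [-162.0, 0.4, -92.8]
force: [-1.8, 0.7, 1.3]
opening: 0.0001
gripper_force: 0.9
```

Emit:
move_arm:
  motion:
    - [[0, 0, 0.7], [0, 0, 0], 1]
    - [[0, 0, 1.4], [0, 0, 0], 1]
    - [[0, -0.5, 2], [0, 0, 0], 1]
    - [[0, -0.5, 2], [0, 0, 0], 1]

```text
clock: 16.77
tool_pos: [0.6036, 0.1105, 0.0969]
orientation: [-162.1, 0.4, -92.8]
force: [-1.6, 0.9, 1.3]
opening: 0.0007
gripper_force: 1.0
```

Run:
```python
from h import *
st()
```

```text
t 16.77 face pos [-18.5 187.2  12.9] face F [-0.7  0.8  1.9] j [ 34.  11. -41.  25. -25. -58.] op 0.0006975429550205696
```

Emit:
move_arm:
  motion:
    - [[0, 0, 0.7], [0, 0, 0], 1]
    - [[0, 0, 1.4], [0, 0, 0], 1]
    - [[0, -0.5, 2], [0, 0, 0], 1]
    - [[0, -0.5, 2], [0, 0, 0], 1]

```text
clock: 17.1
tool_pos: [0.6048, 0.1104, 0.095]
orientation: [-162.1, 0.3, -92.8]
force: [0.4, -0.4, 0.1]
opening: 0.0004
gripper_force: 0.2
```

Emit:
move_arm:
  motion:
    - [[0, 0, 0.7], [0, 0, 0], 1]
    - [[0, 0, 1.4], [0, 0, 0], 1]
    - [[0, -0.5, 2], [0, 0, 0], 1]
    - [[0, -0.5, 2], [0, 0, 0], 1]

```text
clock: 17.43
tool_pos: [0.6056, 0.1101, 0.0931]
orientation: [-162.1, 0.3, -92.9]
force: [-0.2, -0.4, 0.1]
opening: 0.0005
gripper_force: 0.0
```

Run:
```python
from h import *
st()
```

```text
t 17.43 face pos [-18.7 186.9   8.6] face F [-0.1 -0.4  0.2] j [ 34.  12. -41.  26. -24. -59.] op 0.000457985091005038
```

Emit:
move_arm:
  motion:
    - [[0, 0, 0.7], [0, 0, 0], 1]
    - [[0, 0, 1.4], [0, 0, 0], 1]
    - [[0, -0.5, 2], [0, 0, 0], 1]
    - [[0, -0.5, 2], [0, 0, 0], 1]

```text
clock: 17.77
tool_pos: [0.6068, 0.1102, 0.0916]
orientation: [-162.1, 0.3, -92.8]
force: [0.2, -0.5, -0.4]
opening: 0.0004
gripper_force: 0.0
```

Emit:
move_arm:
  motion:
    - [[0, 0, 0.7], [0, 0, 0], 1]
    - [[0, 0, 1.4], [0, 0, 0], 1]
    - [[0, -0.5, 2], [0, 0, 0], 1]
    - [[0, -0.5, 2], [0, 0, 0], 1]

```text
clock: 18.1
tool_pos: [0.6077, 0.1102, 0.0902]
orientation: [-162.1, 0.3, -92.8]
force: [-7.4, 1.9, 7.9]
opening: 0.0002
gripper_force: 4.9
```

Run:
```python
from h import *
st()
```

```text
t 18.1 face pos [-18.3 187.1   5.1] face F [-2.5  1.4 10.6] j [ 33.  12. -41.  26. -24. -59.] op 0.0002484696389976009
```

Emit:
move_arm:
  motion:
    - [[0, 0, 0.5], [0, 0, 0], 1]
    - [[0, 0, 1], [0, 0, 0], 1]
    - [[0, 0, 1], [0, 0, 0], 1]
    - [[0, 0, 1], [0, 0, 0], 1]

```text
clock: 18.43
tool_pos: [0.6079, 0.1103, 0.0899]
orientation: [-162.0, 0.4, -92.8]
force: [-10.5, 0.9, 11.8]
opening: 0.0005
gripper_force: 8.0
```

Run:
```python
from h import *
st()
```

```text
t 18.43 face pos [-18.3 187.2   4.7] face F [-3.2  0.4 15.5] j [ 33.  12. -42.  26. -24. -59.] op 0.0004709894925826596
```

The tab is bottomed out: 15 N with almost no further movement, more than the catch can resist. Next I lift off and move above the turn-piece.

Emit:
move_arm:
  motion:
    - [[0, 0, -2], [0, 0, 0], 1]
    - [[0, 0, -15], [0, 0, 0], 1]
    - [[0, 0, -40], [0, 0, 0], 1]
    - [[0, 0, -70], [0, 0, 0], 1]
    - [[20, -10, -75], [4, 0, 0], 0.5]
    - [[40, -20, -75], [8, 0, 0], 0.5]
    - [[50, -25, -75], [12, 0, 0], 0.5]
    - [[50, -25, -75], [12, 0, 0], 0.5]

```text
clock: 19.1
tool_pos: [0.6109, 0.058, 0.1723]
orientation: [-150.3, 0.1, -93.1]
force: [1.7, -2.2, 2.9]
opening: 0.0218
gripper_force: 0.0
```

Run:
```python
from h import *
st();to([-1,133.5,70]);to([-1,133.5,7])
t=snap('top');s=snap('side')
np.savez('after.npz',t=t['color'],s=s['color'])
```

```text
t 19.1 face pos [ 28.  135.2  73.1] face F [ 3.  -2.1  1.6] j [ 23.   1. -54.  59. -15. -81.] op 0.021820402415071702
[-1, 133.5, 70] shift [ 1.7 29.   3.2] rot [0.3 0.1 0. ]
[-1, 133.5, 7] shift [ 1.8 28.7 66.2] rot [0.3 0.1 0. ]
```

Emit:
move_arm:
  motion:
    - [[2, 15, -10], [0, 0, -6], 0.5]
    - [[2, 29, -15], [0, 0, -12], 0.5]
    - [[2, 29, -15], [0, 0, -19], 0.5]
    - [[2, 29, -15], [0, 0, -26], 0.5]
    - [[2, 29, -15], [0, 0, -33], 0.5]
    - [[2, 29, -15], [0, 0, -40], 0.5]
    - [[2, 29, -15], [0, 0, -47], 0.5]
    - [[2, 29, -15], [0, 0, -54], 0.5]
    - [[2, 29, -15], [0, 0, -60], 0.5]
    - [[2, 29, -15], [0, 0, -60], 0.5]

```text
clock: 20.03
tool_pos: [0.5793, 0.0572, 0.1708]
orientation: [-164.2, -25.4, -36.5]
force: [1.2, 0.7, 0.0]
opening: 0.0436
gripper_force: 0.0
```

Emit:
move_arm:
  motion:
    - [[0, 0, 0], [0, 0, -7], 0.5]
    - [[0, 0, 0], [0, 0, -14], 0.5]
    - [[0, 0, 0], [0, 0, -21], 0.5]
    - [[0, 0, 0], [0, 0, -28], 0.5]
    - [[0, 0, 0], [0, 0, -35], 0.5]
    - [[0, 0, 0], [0, 0, -42], 0.5]
    - [[0, 0, 0], [0, 0, -49], 0.5]
    - [[0, 0, 0], [0, 0, -56], 0.5]
    - [[0, 0, 0], [0, 0, -60], 0.5]
    - [[0, 0, 0], [0, 0, -60], 0.5]

```text
clock: 20.87
tool_pos: [0.579, 0.0571, 0.1706]
orientation: [164.2, -25.4, 30.3]
force: [-0.2, 0.4, -0.5]
opening: 0.0439
gripper_force: 0.0
```

Run:
```python
from h import *
st();to([-1,133.5,85],180);to([-1,133.5,7],180)
```

```text
t 20.87 face pos [ -0.3 132.5  87.5] face F [-0.4  0.4 -0.3] j [ 24.  -2. -57.  60. -15.  37.] op 0.04386726663270945
[-1, 133.5, 85] shift [-0.1 -1.1  2.5] rot [ -0.4   0.2 -60. ]
[-1, 133.5, 7] shift [ 0.4 -0.8 80.5] rot [ -0.4   0.2 -60. ]
```

Emit:
move_arm:
  motion:
    - [[0, 0, 0], [0, 0, -7], 0.5]
    - [[0, 0, 0], [0, 0, -14], 0.5]
    - [[0, 0, 0], [0, 0, -21], 0.5]
    - [[0, 0, 0], [0, 0, -28], 0.5]
    - [[0, 0, 0], [0, 0, -35], 0.5]
    - [[0, 0, 0], [0, 0, -42], 0.5]
    - [[0, 0, 0], [0, 0, -49], 0.5]
    - [[0, 0, 0], [0, 0, -56], 0.5]
    - [[0, 0, 0], [0, 0, -60], 0.5]
    - [[0, 0, 0], [0, 0, -60], 0.5]

```text
clock: 21.7
tool_pos: [0.5789, 0.0571, 0.1705]
orientation: [150.4, -0.1, 86.7]
force: [0.8, -0.2, -0.1]
opening: 0.0436
gripper_force: 0.0
```

Emit:
move_arm:
  motion:
    - [[0, 0, 10], [3, 0, 0], 0.3]
    - [[0, 0, 20], [5, 0, 0], 0.3]
    - [[0, 0, 30], [5, 0, 0], 0.3]
    - [[0, 0, 30], [5, 0, 0], 0.3]
    - [[0, 0, 30], [5, 0, 0], 0.3]

```text
clock: 22.12
tool_pos: [0.5937, 0.0569, 0.1438]
orientation: [155.4, 0.0, 86.8]
force: [-0.6, 0.7, -0.2]
opening: 0.0609
gripper_force: 0.0
```

Run:
```python
from h import *
st();to([-1,133.5,45],180);to([-1,133.5,7],180)
```

```text
t 22.12 face pos [ -1.1 133.1  56.9] face F [-0.7  0.6  0.2] j [ 28.   3. -50.  40. -20. 112.] op 0.0608514497948949
[-1, 133.5, 45] shift [ 0.4  1.2 11.9] rot [-5.4  0.   0. ]
[-1, 133.5, 7] shift [ 0.4  4.7 49.7] rot [-5.4  0.   0. ]
```

Emit:
move_arm:
  motion:
    - [[0, 0, 8], [0, 0, 0], 0.3]
    - [[0, 1, 16], [0, 0, 0], 0.3]
    - [[0, 1, 24], [0, 0, 0], 0.3]
    - [[0, 2, 32], [0, 0, 0], 0.3]
    - [[0, 2, 40], [0, 0, 0], 0.3]
    - [[0, 2, 46], [0, 0, 0], 0.3]
    - [[0, 2, 49], [0, 0, 0], 0.3]
    - [[0, 2, 49], [0, 0, 0], 0.3]

```text
clock: 22.78
tool_pos: [0.6142, 0.0547, 0.0996]
orientation: [155.5, 0.0, 86.8]
force: [-0.3, -0.7, 0.8]
opening: 0.0615
gripper_force: 0.0
```

Run:
```python
from h import *
st()
```

```text
t 22.78 face pos [ -5.3 132.1   8.4] face F [ 0.1 -0.7  0.8] j [ 16.   8. -56.  71.  -8.  91.] op 0.06154014152833112
```

Emit:
move_arm:
  motion:
    - [[0, 1, 0], [0, 0, 0], 0.6]
    - [[0, 2, 0], [0, 0, 0], 1]
    - [[0, 2, 0], [0, 0, 0], 1]
    - [[0, 2, 0], [0, 0, 0], 1]
    - [[0, 2, 0], [0, 0, 0], 1]
    - [[0, 2, 0], [0, 0, 0], 1]
    - [[0, 2, 0], [0, 0, 0], 1]
    - [[0, 2, 0], [0, 0, 0], 1]

```text
clock: 23.45
tool_pos: [0.6162, 0.0552, 0.1007]
orientation: [155.5, -0.0, 86.9]
force: [-7.0, 0.9, 4.0]
opening: 0.0156
gripper_force: 30.0
```

Run:
```python
from h import *
st();print(ctrl.get_obs()['gripper_force'])
```

```text
t 23.45 face pos [ -3.1 132.7   8.3] face F [-4.1  0.5  7. ] j [ 17.   8. -55.  69.  -9.  93.] op 0.015550294573276545
29.989035192411393
```

Emit:
move_arm:
  motion:
    - [[0, 0, 0], [0, 0, 5], 1]
    - [[0, 0, 0], [0, 0, 10], 1]
    - [[0, 0, 0], [0, 0, 15], 1]
    - [[0, 0, 0], [0, 0, 20], 1]
    - [[0, 0, 0], [0, 0, 25], 1]
    - [[0, 0, 0], [0, 0, 30], 1]
    - [[0, 0, 0], [0, 0, 35], 1]
    - [[0, 0, 0], [0, 0, 40], 1]
    - [[0, 0, 0], [0, 0, 45], 1]
    - [[0, 0, 0], [0, 0, 45], 1]

```text
clock: 24.28
tool_pos: [0.6146, 0.0561, 0.0996]
orientation: [162.3, -17.1, 44.4]
force: [-16.7, 5.5, 4.7]
opening: 0.0149
gripper_force: 29.9
```

Run:
```python
from h import *
st();o=ctrl.get_obs();print(o['moment'],o['gripper_force']);to([-1,133.5,8],270)
```

```text
t 24.28 face pos [ -5.1 133.5   8.2] face F [-12.3   4.5  12.6] j [ 17.   8. -56.  69.  -9.  48.] op 0.014929720016534058
[1.77862822 5.57485502 0.72990171] 29.94449938487378
[-1, 133.5, 8] shift [ 2.9  2.9 -0.2] rot [-2.3  5.2 44.8]
```

Emit:
move_arm:
  motion:
    - [[-1, -1, -1], [0, 0, 5], 1]
    - [[-1, -1, -1], [0, 0, 10], 1]
    - [[-1, -1, -1], [0, 0, 15], 1]
    - [[-1, -1, -1], [0, 0, 20], 1]
    - [[-1, -1, -1], [0, 0, 25], 1]
    - [[-1, -1, -1], [0, 0, 30], 1]
    - [[-1, -1, -1], [0, 0, 35], 1]
    - [[-1, -1, -1], [0, 0, 40], 1]
    - [[-1, -1, -1], [0, 0, 44], 1]
    - [[-1, -1, -1], [0, 0, 44], 1]

```text
clock: 25.12
tool_pos: [0.6136, 0.0583, 0.0994]
orientation: [179.8, -24.4, -2.1]
force: [-7.9, 12.1, -5.4]
opening: 0.0135
gripper_force: 30.0
```

Run:
```python
from h import *
st();o=ctrl.get_obs();print(o['moment'],o['gripper_force']);to([-1,133.5,8],270)
```

```text
t 25.12 face pos [ -6.1 135.6   8.7] face F [-10.1  11.6  -0.4] j [ 17.   8. -56.  69.  -8.   4.] op 0.013535436580527907
[3.70267118 4.35430648 1.6620332 ] 29.995041489601135
[-1, 133.5, 8] shift [5.1 2.2 0.1] rot [-0.4  5.6  1. ]
```

Emit:
move_arm:
  motion:
    - [[0, 0, 0], [0, 0, 0], 0.6]
    - [[0, 0, 0], [0, 0, 0], 0.6]
    - [[0, 0, 0], [0, 0, 0], 0.6]
    - [[0, 0, 0], [0, 0, 0], 0.6]
    - [[0, 0, -8], [0, 0, 0], 0.6]
    - [[0, 0, -20], [0, 0, 0], 0.6]
    - [[0, 0, -40], [0, 0, 0], 0.6]
    - [[0, 0, -65], [0, 0, 0], 0.6]
    - [[0, 0, -90], [0, 0, 0], 0.6]
    - [[0, 0, -90], [0, 0, 0], 0.6]

```text
clock: 25.95
tool_pos: [0.5793, 0.059, 0.1888]
orientation: [179.8, -24.9, -2.1]
force: [0.8, 0.8, 1.6]
opening: 0.0352
gripper_force: 0.0
```

Run:
```python
from h import *
st()
```

```text
t 25.95 face pos [  8.8 134.3 103.2] face F [1.5 0.8 0.9] j [ 32.  -1. -46.  31. -28.  30.] op 0.03524064050259479
```

Emit:
move_arm:
  motion:
    - [[-10, -25, -15], [0, 0, 0], 0.6]
    - [[-20, -60, -30], [0, 0, 0], 0.6]
    - [[-30, -100, -45], [0, 0, 0], 0.6]
    - [[-40, -140, -50], [0, 0, 0], 0.6]
    - [[-50, -180, -50], [0, 0, 0], 0.6]
    - [[-60, -215, -50], [0, 0, 0], 0.6]
    - [[-60, -240, -50], [0, 0, 0], 0.6]
    - [[-60, -240, -50], [0, 0, 0], 0.6]
    - [[-60, -240, -50], [0, 0, 0], 0.6]

```text
clock: 26.7
tool_pos: [0.5122, 0.3013, 0.202]
orientation: [179.5, -24.6, -2.0]
force: [0.2, 0.3, -0.2]
opening: 0.0348
gripper_force: 0.0
```

Run:
```python
from h import *
st()
t=snap('top');s=snap('side')
def prof(im,S,pts): return [int(cv2.getRectSubPix(im['color'],(3,3),proj(im,W(p)))[...].mean()) for p in pts]
print('bar top along x (h54,y133):',prof(t,0,[[x,133,54] for x in range(-48,49,6)]))
print('bar top along y (h54,x0):',prof(t,0,[[0,y,54] for y in range(85,186,6)]))
print('side along x:',prof(s,0,[[x,133,54] for x in range(-48,49,6)]))
print('side along y:',prof(s,0,[[0,y,54] for y in range(85,186,6)]))
# strap edges at tab, h18: along x at y=192, along y at x=-15
print('tab x',list(zip(range(-40,41,4),prof(t,0,[[x,195,18] for x in range(-40,41,4)]))))
print('tab y top',list(zip(range(165,230,4),prof(t,0,[[-18,y,18] for y in range(165,230,4)]))))
print('tab y side',list(zip(range(165,230,4),prof(s,0,[[-18,y,18] for y in range(165,230,4)]))))
# rough ascii of top patch
for r in range(195,262,2): print(''.join(' .:-=+*#%@'[min(9,int(t['color'][r,c].mean()//22))] for c in range(244,350)))
```

```text
t 26.7 face pos [-54.2 372.6 154.8] face F [ 0.1  0.3 -0.3] j [ 61.   3. -41.  35. -41.   1.] op 0.03482559070964096
bar top along x (h54,y133): [177, 177, 172, 152, 145, 145, 144, 143, 142, 142, 140, 140, 140, 133, 124, 170, 175]
bar top along y (h54,x0): [163, 162, 158, 152, 129, 109, 110, 106, 142, 147, 148, 148, 153, 153, 145, 145, 153]
side along x: [213, 214, 198, 146, 138, 138, 137, 136, 135, 134, 133, 132, 133, 130, 114, 119, 73]
side along y: [105, 104, 97, 94, 96, 97, 97, 109, 135, 155, 160, 164, 173, 191, 205, 208, 199]
tab x [(-40, 180), (-36, 180), (-32, 175), (-28, 152), (-24, 142), (-20, 152), (-16, 155), (-12, 153), (-8, 152), (-4, 153), (0, 153), (4, 152), (8, 152), (12, 152), (16, 138), (20, 116), (24, 129), (28, 145), (32, 127), (36, 96), (40, 81)]
tab y top [(165, 148), (169, 148), (173, 148), (177, 151), (181, 153), (185, 153), (189, 154), (193, 155), (197, 154), (201, 154), (205, 154), (209, 161), (213, 173), (217, 178), (221, 179), (225, 179), (229, 178)]
tab y side [(165, 96), (169, 97), (173, 98), (177, 103), (181, 115), (185, 131), (189, 146), (193, 155), (1
[... 3043 characters left out ...]
%%%%%%%%%%##%%%%#%%##%##*#********+++====---------:--:::::
***********+===++++++****************#####%%%%%%%%%%%%#%%%%%%#%%%%%%%%%#*%%%%%%%%%%%%%%%%%%%%%%%###%%##%%#
************+==========================================+++++++*********+*###%%%%%%%%%%%%%%%%%%%%%%%%%%%%%%
*************+============================================================================+++++++******+**
**************+===========================================================================================
*****************************************************+====================================================
***********************************************************************+++************+===================
```

Run:
```python
from h import *
t=snap('top')
g=lambda p:cv2.getRectSubPix(t['color'],(1,1),proj(t,W(p))).mean()
ys=np.arange(-80,-40,1.)
for x in(-25,0,25): print('handle',x,[y for y in ys if g([x,y,35])>90][::1][:1],[y for y in ys if g([x,y,35])>90][-1:])
for x in(-27,-24,-20,-12,0,12,20,24,27):
    yy=np.arange(112,156,1.);print('bar',x,[int(g([x,y,54])) for y in yy])
```

```text
handle -25 [np.float64(-80.0)] [np.float64(-52.0)]
handle 0 [np.float64(-80.0)] [np.float64(-52.0)]
handle 25 [np.float64(-80.0)] [np.float64(-52.0)]
bar -27 [131, 132, 132, 133, 133, 133, 134, 134, 134, 134, 134, 135, 134, 132, 130, 125, 120, 126, 133, 139, 146, 151, 150, 149, 149, 149, 149, 147, 146, 153, 162, 169, 173, 177, 178, 178, 178, 177, 177, 178, 178, 178, 179, 180]
bar -24 [132, 132, 132, 133, 133, 133, 132, 132, 133, 135, 134, 133, 131, 127, 122, 120, 117, 124, 134, 141, 145, 148, 148, 148, 149, 149, 150, 147, 145, 151, 160, 168, 172, 176, 177, 178, 178, 179, 178, 178, 178, 179, 179, 179]
bar -20 [131, 130, 130, 132, 132, 134, 135, 136, 135, 135, 135, 134, 131, 124, 118, 116, 115, 121, 131, 140, 144, 148, 149, 149, 149, 149, 149, 147, 146, 150, 159, 166, 172, 177, 178, 178, 178, 177, 177, 177, 177, 177, 178, 178]
bar -12 [121, 120, 119, 119, 119, 120, 120, 119, 119, 118, 118, 119, 118, 112, 105, 106, 109, 116, 128, 141, 145, 149, 150, 150, 150, 149, 150, 148, 146, 145, 145, 145, 145, 145, 144, 143, 143, 143, 143, 143, 143, 143, 143, 143]
bar 0 [109, 106, 104, 104, 106, 10
[... 396 characters left out ...]
, 155, 156, 159, 162]
bar 20 [134, 130, 125, 120, 117, 115, 113, 111, 110, 111, 111, 110, 109, 107, 102, 96, 101, 107, 117, 130, 142, 146, 149, 150, 150, 150, 150, 150, 146, 142, 139, 136, 135, 138, 142, 145, 149, 150, 151, 151, 149, 147, 146, 143]
bar 24 [149, 149, 148, 147, 142, 134, 126, 118, 109, 109, 110, 111, 110, 109, 102, 95, 99, 105, 115, 129, 143, 148, 152, 153, 152, 151, 151, 152, 148, 145, 143, 144, 145, 147, 148, 148, 149, 149, 149, 148, 146, 144, 145, 146]
bar 27 [152, 153, 153, 152, 149, 143, 138, 134, 129, 125, 120, 116, 113, 109, 103, 96, 98, 104, 112, 127, 142, 148, 152, 154, 153, 153, 154, 154, 152, 149, 147, 147, 147, 147, 147, 148, 148, 148, 148, 149, 149, 149, 148, 148]
```

```bash
python3 -c "
from plant import ctrl
print(ctrl.close_job())"
```

```text
the job is handed in; nothing more can be done
None
```

I handed the job in at about 27 s: the panel is shut against its stop (25.6 N peak reading), the hasp is pressed flat under its catch (about 15 N), and the turn-piece is crosswise at about 88–90° by the camera. I have no judge's verdict, and I didn't re-check the other items on the shelf and table, though nothing was moved near them.

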